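Seat a magnifier lens and latch it

TASK

The bench magnifier's head lies face up and its ringed lens lies loose on the flat of the black block: push the lens along the block with the fingertips, without picking it up or letting it fall off, until it drops into its round recess and lies flat and fully home. Then push the little steel retaining tab round by its upright pin until it points straight across the lens, hard or nearly against its stop. Leave everything else on the bench where it is.

Things in the scene. Friction and masses are not known exactly. Their poses are not given: they have to be found in the camera images.
- head: the magnifier head: a black slab 220 mm long (its x), 120 mm wide (its y), 24 mm high, fixed level on the bench. Origin: centre of its underside. Its flat top is clear apart from lens, tab and standoff. The recess lies towards its +x end; the lens starts on the flat of its -x half. A 20 mm thick stub juts 41 mm from its +x end, below the top
- seat (a point): centre of the mouth of the round recess, level with the slab's flat top, 35 mm from the slab's origin along its +x. The recess is 49 mm wide and 9 mm deep with a flat floor; a thin bright line round its mouth is only painted
- lens_center (a point): centre (half-way up) of the lens: loose disc, steel ring round glass, 46 mm in diameter, 9 mm thick, about 45 g, flat on the slab at the start (centre 4.5 mm above the slab's top). Fully home its centre is 4.5 mm below the recess's mouth, its top flush with the slab. It starts to tip in about 8 mm short of the recess's centre and must be pushed on until it drops in all round
- lens: the same lens, origin at the centre of its underside, z along its axis
- tab_pivot (a point): the tab's pivot, at the height of the slab's top, 42 mm beyond the centre of the recess towards the slab's +x end. The tab reaches 34 mm from it, 12 mm wide, its underside 2 mm and its top 5 mm above the slab's top, so that it passes over the seated lens; the boss at the pivot is 16 mm wide, 6 mm high
- tab (a joint): angle of the steel retaining tab about its upright pivot, rad: 0 = pointing to the slab's +y, clear of the recess; it grows anticlockwise seen from above; at 1.57 it points along the slab's -x, straight across the lens; stop at 1.6. It stays where it is left (about 2 N at the pin to turn it)
- tab_pin (a point): centre of the top of the tab's upright pin: 8 mm in diameter, 26 mm from the pivot, its top 27 mm above the slab's top; the pin is what to push on
- standoff: bystander: upright brass standoff, 14 mm wide, 28 mm high, on the slab's top near its +x, -y corner; origin at the centre of its underside
- spool: bystander: green solder spool standing on the bench beside the slab's +y side, 56 mm wide, 45 mm high; origin at the centre of its underside
- gasket: bystander: black rubber ring lying on the bench beside the slab's -y side, 36 mm wide, 6 mm high; origin at the centre of its underside
- screwdriver: bystander: screwdriver lying on the bench to the left, 170 mm long, along its x
- pliers: bystander: red-handled pliers lying on the bench to the right, about 175 mm long, along its x
- flux: bystander: small white flux bottle standing towards the far left, 32 mm wide, 70 mm high; origin at the centre of its underside
- carton: bystander: yellow carton towards the far right, 60 x 90 x 50 mm; origin at the centre of its underside
Mind the look-alikes: they are no part of the job. Of the things like the lens, leave any that is turquoise or yellow; of the rest the larger one is meant.

How it is judged:
By the outcome, as a careful person would: the job done as asked, in the order asked, and still so for the second after the job is handed in, with the robot touching nothing.
It also fails if it takes over 48 s, if anything falls off the work surface, if the arm or the gripper's body presses on something with over 40 N, if the wrist force passes 120 N, or if a joint passes its speed limit or range.

ROBOT

A 6-joint arm with a two-finger parallel gripper is mounted at the origin on the work surface. World frame = base frame: x ahead of the robot, y to its left, z up, the work surface at z = 0. Lengths are in m, angles in rad, forces in N, time in s.
With the tool pointing down it reaches from about 0.225 to 0.875 m from the base axis. Payload 3.4 kg.
Tool frame: the origin (TCP) lies between the finger pads; the fingertips stand 8 mm ahead of it and the grasp point (between the pads) lies 11 mm behind it; z points along the fingers, y is the line along which they close (so a half turn about z gives the same grasp; the last joint's range is limited). The gripper opens to 85 mm and grips with 20 to 120 N. Pads are 22 mm wide; open, the fingers measure 114 mm over their backs; the gripper's body (76 mm by 85 mm) begins 54 mm behind the grasp point. The pads swing forward as they close: fully open they stand 13 mm farther back than shut.
Start: joints at [1.146, 0.276, 1.505, -0, 1.361, -0.121], TCP at [0.172, 0.549, 0.211] pointing down, gripper open.
Joint ranges: [-2.89, 2.89], [-0.75, 2.08], [0.22, 2.7], [-1.18, 4.32], [0.11, 2.71], [-2.7, 2.7]. Speed limits (rad/s): [2.57, 2.57, 3.14, 3.14, 3.14, 3.14].

INTERFACE

Orientations are given as a unit quaternion [w, x, y, z].
In Python, from rig import manip gives the robot as it stands.
- The arm moves only by the tool move_arm, never from a script. Its argument "deltas" is a list that holds one entry, the list of rows, each a list of 5 numbers: the shift along the tool's x, y, z normalised to -1 to 1, where 1 is 80 cm, then the turn about the tool's z normalised to -1 to 1, where 1 is 120 degrees, then the closure, from -1 (fully open) to 1 (shut). In form: [[[tx, ty, tz, twist, grip], ...]]. A call has 1 to 12 rows; each row is the pose to reach, as a shift and turn from the pose commanded when the call began, along the tool's axes at that moment; what a row does not reach only later rows make up. A row lasts 1/10 s, in which the tool goes at most 50 mm and 8.59 degrees, less where a joint would pass 70% of its speed; a pose out of reach is approached as far as the arm can. A call with a number of a shift or a turn outside -1 to 1 is refused whole. A call with a gripper value outside its range is refused whole. The fingers move at their own pace and stop on an object; "squeeze" is the grip in N (left out, the last holds). Time passes only in rows, so rows that repeat a pose let the fingers close. It gives the time, the measured TCP pose, the force, the opening and the grip force at its end, in the units of the state.
- manip.get_state(): the state, without advancing time (a new reading comes with each control period).
- manip.get_image(name): name is "side" or "top" or "wrist"; returns the picture (384x512x3 uint8, red, green, blue); there is no depth.
- manip.camera_params(name): a dict with "fx", "fy", "cx", "cy" (pixels), "R" (3x3) and "t" (3): a world point X has camera coordinates R X + t; the wrist camera has in their place "tool_from_camera" (4x4, takes a point from camera to tool coordinates, whose origin is the TCP and whose axes are the flange's). Camera axes: x right, y down, z forward; pixel columns grow to the right and rows downward; lengths in m; the calibration is good to about 2 mm. A picture is of the moment at which its call begins: read the wrist's pose just before it. camera_params takes no time and is no camera call.
- manip.sign_off(): hands the job in; it is judged then, once.
The state is a dict: "clock": time; "qpos": joint angles; "qd": joint speeds; "effort": joint torques, N m; "position": TCP position; "ee_rot": TCP orientation; "contact_force": force on the tool from outside, world axes, zero at the start; "moment": the same for the moment, N m; "width": finger opening in m; "gripper_force": force on a finger pad.
Only numpy, scipy, OpenCV 4.12 (cv2) and the standard library are available. Lean on these libraries where they do the work, as an engineer would, in place of code of your own. Each camera call takes 0.05 s, during which the arm holds its last target. There are 200 camera calls.

## Working session

There is one attempt and no reset: what is moved stays moved. The work goes in short steps, Python scripts to look and compute and a tool call to move; the robot and the scene stay as the last step left them, time stands still between calls to the robot, and variables do not carry over. Pictures are saved under pics/ and viewed, at most 10 in all, crops included, and the job is handed in when it is done.

Besides the shell and the picture viewer there is one more tool, called after "Emit:" as name(argument=value, ...) on one line, values as JSON. move_arm: Moves the arm, as the interface text tells. Scaled input: -1 to 1 covers 80 cm each way for a shift and 120 degrees each way for a turn. Its arguments: {"type":"object","properties":{"deltas":{"type":"array","items":{"type":"array","items":{"type":"array","items":{"type":"number","minimum":-1,"maximum":1}}}},"squeeze":{"type":"number"}},"required":["deltas"]}

```bash
mkdir -p pics; cat > h.py <<'E'
import numpy as np, cv2
from rig import manip
def ray(name,u,v,z,st=None):
    p=manip.camera_params(name)
    d=np.array([(u-p['cx'])/p['fx'],(v-p['cy'])/p['fy'],1.])
    if 'R' in p:
        R=np.array(p['R']);o=-R.T@np.array(p['t']);d=R.T@d
    else:
        from scipy.spatial.transform import Rotation as Ro
        T=np.array(p['tool_from_camera']);q=st['ee_rot'];Rw=Ro.from_quat([q[1],q[2],q[3],q[0]]).as_matrix()
        o=Rw@T[:3,3]+np.array(st['position']);d=Rw@T[:3,:3]@d
    return o+d*(z-o[2])/d[2]
def snap(name,fn):
    st=manip.get_state();im=manip.get_image(name)[:,:,::-1].copy();cv2.imwrite('pics/'+fn,im);return st,im
E
python3 - <<'E'
from h import *
a=snap('top','t0.png')[1];b=snap('side','s0.png')[1]
cv2.imwrite('pics/both.png',cv2.resize(np.vstack([a,b]),None,fx=.78,fy=.78))
cv2.imwrite('pics/t0b.png',cv2.resize(a,(796,597),interpolation=cv2.INTER_CUBIC))
print(manip.get_state()); print(manip.camera_params('top'))
E
```

```text
{'clock': 0.1, 'qpos': array([ 1.14599159e+00,  2.76521342e-01,  1.50601957e+00,  3.07477511e-05,
        1.36073080e+00, -1.20999007e-01]), 'qd': array([-0.00254422, -0.00086491, -0.00366576, -0.00228543, -0.00143086,
       -0.00170008]), 'effort': array([ 1.10038531e-03, -4.17691648e+01, -2.46405208e+01, -1.91047066e-04,
        5.61633788e-03, -7.82639404e-06]), 'position': array([0.17179022, 0.54819084, 0.209927  ]), 'ee_rot': array([-2.40752890e-04,  1.51322487e-01,  9.88484092e-01, -8.04409373e-04]), 'contact_force': array([0.95492342, 0.21041472, 0.25127447]), 'moment': array([ 0.01733106,  0.02488922, -0.02801983]), 'gripper_force': 0.0, 'width': 0.08529332929945463}
{'fx': 443.174084984956, 'fy': 443.174084984956, 'cx': 254.51964005419467, 'cy': 187.2706144341145, 'R': array([[-4.62442088e-03, -9.99989228e-01, -3.97516401e-04],
       [-9.92572412e-01,  4.63844736e-03, -1.21566820e-01],
       [ 1.21567354e-01, -1.67612327e-04, -9.92583170e-01]]), 't': array([-0.01229   ,  0.53702393,  1.12685814])}
```

View pics/t0b.png

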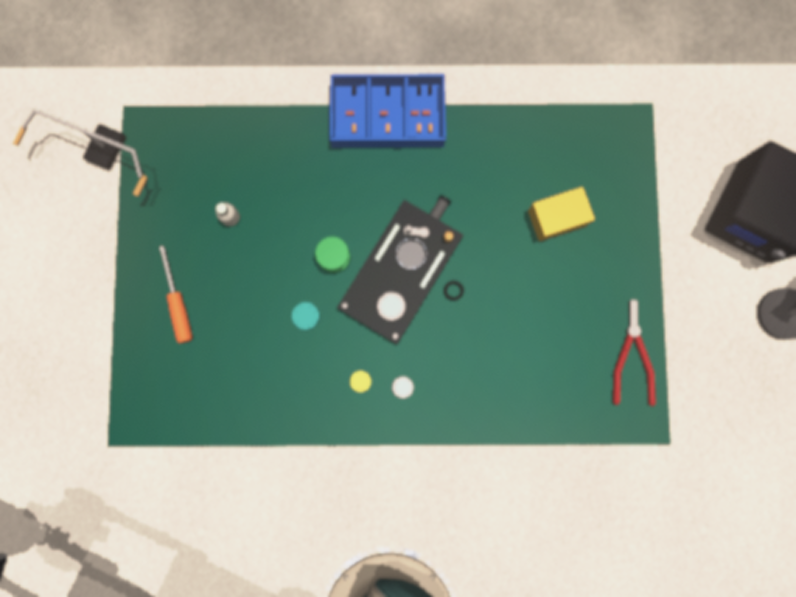

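The top view shows the slab, with corners near (403,202), (462,236), (395,343) and (338,308) in the enlarged picture. The lens is at (391,306), the recess at (411,253) and the tab near (418,231).

```bash
python3 - <<'E'
from h import *
s=512/796
for n,u,v,z in [('c1',403,202,.024),('c2',462,236,.024),('c3',395,343,.024),('c4',338,308,.024),('lens',391,306,.033),('rec',411,253,.024),('tab',418,231,.028),('standoff',449,237,.045),('spool',332,253,.045),('stub',440,208,.015)]:
    print(n,ray('top',u*s,v*s,z).round(4))
print(manip.camera_params('wrist'))
im=cv2.imread('pics/s0.png')
cv2.imwrite('pics/s0b.png',cv2.resize(im,(796,597),interpolation=cv2.INTER_CUBIC))
E
```

```text
c1 [ 0.6927 -0.0281  0.024 ]
c2 [ 0.6327 -0.1288  0.024 ]
c3 [ 0.4503 -0.0132  0.024 ]
c4 [0.5098 0.0829 0.024 ]
lens [ 0.5119 -0.0068  0.033 ]
rec [ 0.6035 -0.0412  0.024 ]
tab [ 0.6409 -0.0534  0.028 ]
standoff [ 0.6268 -0.1048  0.045 ]
spool [0.6004 0.0917 0.045 ]
stub [ 0.6841 -0.0923  0.015 ]
{'fx': 281.98475678338656, 'fy': 281.98475678338656, 'cx': 258.2256501653149, 'cy': 192.99419748762293, 'tool_from_camera': array([[ 2.81824696e-04, -9.63844185e-01, -2.66466334e-01,
         6.60856507e-02],
       [ 9.99999671e-01,  4.74161660e-04, -6.57469003e-04,
        -3.15225467e-04],
       [ 7.60045795e-04, -2.66466061e-01,  9.63844002e-01,
        -1.63709200e-01],
       [ 0.00000000e+00,  0.00000000e+00,  0.00000000e+00,
         1.00000000e+00]])}
```

View pics/s0b.png

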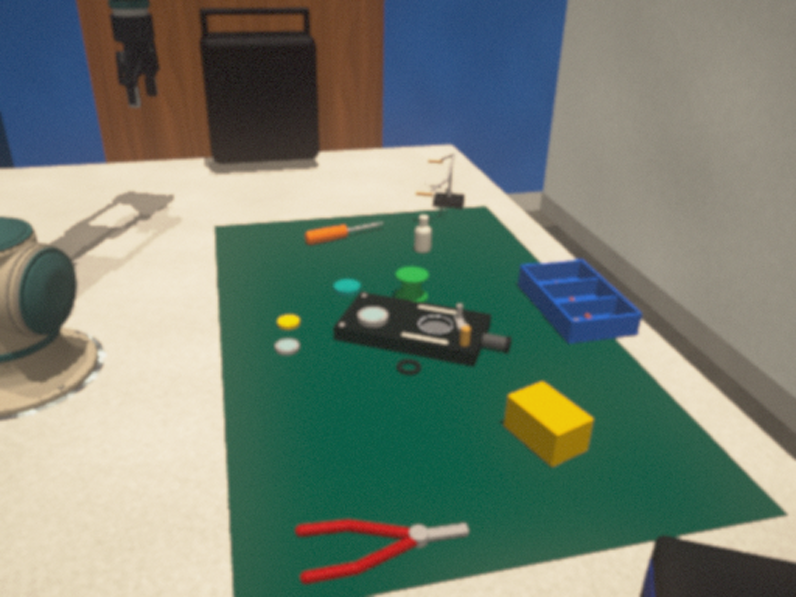

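Emit:
move_arm(deltas=[[[-0.65,-0.53,0.1,0.026,-1],[-0.65,-0.53,0.1,0.026,-1],[-0.65,-0.53,0.1,0.026,-1],[-0.65,-0.53,0.1,0.026,-1],[-0.65,-0.53,0.1,0.026,-1],[-0.65,-0.53,0.1,0.026,-1],[-0.65,-0.53,0.1,0.026,-1],[-0.65,-0.53,0.1,0.026,-1],[-0.65,-0.53,0.1,0.026,-1],[-0.65,-0.53,0.1,0.026,-1],[-0.65,-0.53,0.1,0.026,-1],[-0.65,-0.53,0.1,0.026,-1]]])

```text
clock: 1.3
position: [0.5005, 0.0494, 0.1392]
ee_rot: [-0.0, 0.178, 0.984, 0.0]
contact_force: [0.2, 0.7, -0.2]
width: 0.0856
gripper_force: 0.0
```

Emit:
move_arm(deltas=[[[-0.076,-0.052,0.01,0,-1],[-0.076,-0.052,0.01,0,-1],[-0.076,-0.052,0.01,0,-1],[-0.076,-0.052,0.01,0,-1],[-0.076,-0.052,0.01,0,-1]]])

```text
clock: 1.8
position: [0.5413, -0.008, 0.1315]
ee_rot: [-0.001, 0.178, 0.984, 0.0]
contact_force: [-0.0, -0.5, 0.1]
width: 0.0852
gripper_force: 0.0
```

```bash
python3 - <<'E'
from h import *
st,im=snap('wrist','w1.png')
import pickle;pickle.dump(st,open('w1.pkl','wb'))
print(st['position'],st['ee_rot'])
cv2.imwrite('pics/w1b.png',cv2.resize(im,(796,597),interpolation=cv2.INTER_CUBIC))
E
```

```text
[ 0.54125495 -0.00795141  0.13145179] [-7.34488574e-04  1.77834907e-01  9.84060027e-01  2.64283323e-04]
```

View pics/w1b.png

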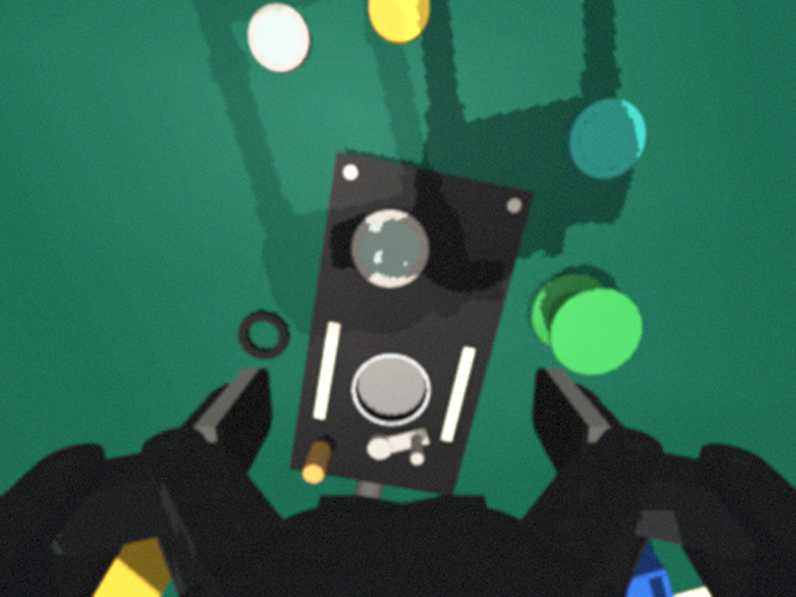

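The wrist view shows the lens at about (391,248), the recess mouth at (391,390), the boss at (379,447) and the pin top at (417,458), all in the enlarged picture. The brass standoff is at (313,472). Next I'll turn these into positions.

```bash
cat >> h.py <<'E'
def fits(im,box,thr):
    x0,y0,x1,y1=box
    g=cv2.cvtColor(im,cv2.COLOR_BGR2GRAY)[y0:y1,x0:x1]
    m=(g>thr).astype(np.uint8);cs,_=cv2.findContours(m,cv2.RETR_EXTERNAL,cv2.CHAIN_APPROX_NONE)
    c=cv2.convexHull(max(cs,key=cv2.contourArea));e=cv2.fitEllipse(c)
    return e[0][0]+x0,e[0][1]+y0,e[1]
E
python3 - <<'E'
from h import *
import pickle
st=pickle.load(open('w1.pkl','rb'));im=cv2.imread('pics/w1.png');s=512/796
P={}
for n,u,v,z in [('c-x-y',337,153,.024),('c-x+y',532,192,.024),('c+x+y',453,494,.024),('c+x-y',293,468,.024),('piv',379,447,.030),('pin',417,458,.051),('so',313,474,.052),('spool',596,331,.045),('gasket',264,334,.006)]:
    P[n]=ray('wrist',u*s,v*s,z,st)
for n,b,t,z in [('lens',(222,130,280,190),95,.033),('rec',(222,224,280,274),120,.024)]:
    e=fits(im,b,t);print(n,[round(k/s,1) for k in e[:2]],np.array(e[2])/s);P[n]=ray('wrist',e[0],e[1],z,st)
P['lens_eye']=ray('wrist',391*s,248*s,.033,st);P['rec_eye']=ray('wrist',391*s,390*s,.024,st)
C=[P[k] for k in ('c-x-y','c-x+y','c+x+y','c+x-y')]
ctr=sum(C)/4; d=(C[2]+C[3]-C[0]-C[1])/2; th=np.arctan2(d[1],d[0]); print('yaw',np.degrees(th),'L',np.hypot(*d[:2]),'W',np.linalg.norm(C[0]-C[1]))
ex=np.array([np.cos(th),np.sin(th)]);ey=np.array([-ex[1],ex[0]])
print('ctr',ctr)
for k,p in P.items(): print(k,p.round(4),'slab',(1e3*np.array([(p-ctr)[:2]@ex,(p-ctr)[:2]@ey])).round(1))
E
```

```text
lens [389.4, 248.0] [74.51713312 80.43531716]
rec [390.4, 388.9] [73.54602277 79.93658999]
yaw -31.131289569644448 L 0.2181810696252765 W 0.11842896629069523
ctr [ 0.57625719 -0.02133583  0.024     ]
c-x-y [ 0.4521 -0.0155  0.024 ] slab [-109.3  -59.2]
c-x+y [0.5136 0.0857 0.024 ] slab [-108.9   59.2]
c+x+y [ 0.7001 -0.0275  0.024 ] slab [109.2  58.8]
c+x-y [ 0.6392 -0.128   0.024 ] slab [109.  -58.8]
piv [ 0.641  -0.0622  0.03  ] slab [76.6 -1.5]
pin [ 0.6443 -0.0362  0.051 ] slab [65.9 22.5]
so [ 0.6313 -0.103   0.052 ] slab [ 89.3 -41.4]
spool [0.6031 0.0939 0.045 ] slab [-36.6 112.5]
gasket [ 0.5434 -0.1118  0.006 ] slab [ 18.6 -94.4]
lens [ 0.5141 -0.006   0.033 ] slab [-61.2 -19. ]
rec [ 0.6054 -0.0403  0.024 ] slab [34.7 -1.2]
lens_eye [ 0.5144 -0.0051  0.033 ] slab [-61.4 -18. ]
rec_eye [ 0.6063 -0.0402  0.024 ] slab [35.4 -0.7]
```

Emit:
move_arm(deltas=[[[0.08,-0.009,0.05,0,0.4],[0.08,-0.009,0.075,0,0.4],[0.08,-0.009,0.08,0,0.4],[0.08,-0.009,0.08,0,0.4],[0.08,-0.009,0.08,0,0.4],[0.08,-0.009,0.08,0,0.4],[0.08,-0.009,0.08,0,0.4],[0.08,-0.009,0.08,0,0.4]]])

```text
clock: 2.65
position: [0.4808, 0.0066, 0.0682]
ee_rot: [0.001, 0.178, 0.984, 0.0]
contact_force: [-0.4, -0.4, 0.5]
width: 0.0258
gripper_force: 0.0
```

```bash
python3 - <<'E'
from h import *
st,im=snap('wrist','w2.png')
print(st['position'],st['ee_rot'],st['width'])
cv2.imwrite('pics/w2b.png',cv2.resize(im,(796,597),interpolation=cv2.INTER_CUBIC))
E
```

```text
[0.48081394 0.00658207 0.06821276] [7.37454406e-04 1.78214766e-01 9.83991335e-01 7.38894559e-05] 0.025785359809008673
```

View pics/w2b.png

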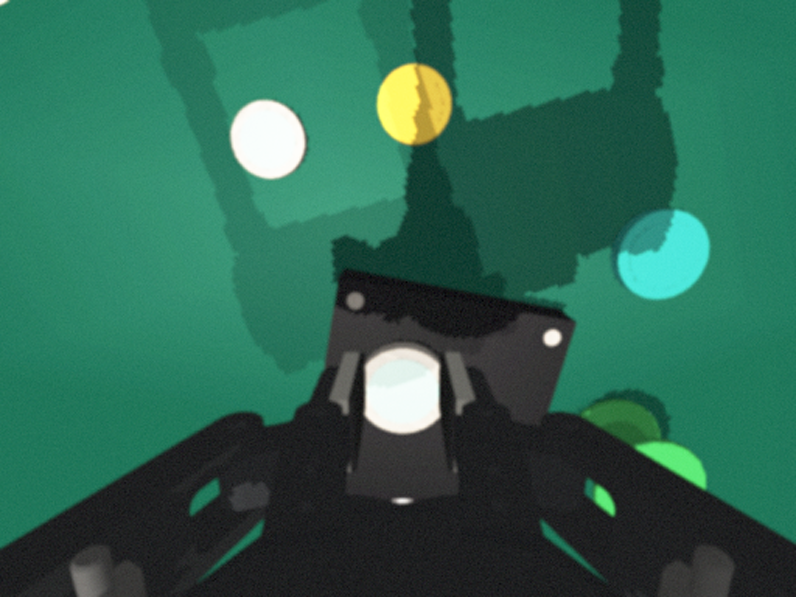

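Emit:
move_arm(deltas=[[[0.006,0,0.01,0,0.4],[0.006,0,0.03,0,0.4],[0.006,0,0.04,0,0.4],[0.006,0,0.04,0,0.4],[0.006,0,0.04,0,0.4],[0.006,0,0.04,0,0.4]]])

```text
clock: 3.3
position: [0.4759, 0.0084, 0.036]
ee_rot: [0.0, 0.178, 0.984, 0.0]
contact_force: [-0.2, -1.3, 0.1]
width: 0.0253
gripper_force: 0.0
```

Emit:
move_arm(deltas=[[[0,0,0.003,0,0.4],[0,0,0.004,0,0.4],[0,0,0.004,0,0.4],[0,0,0.004,0,0.4]]])

```text
clock: 3.7
position: [0.4755, 0.0084, 0.0325]
ee_rot: [0.0, 0.178, 0.984, 0.0]
contact_force: [1.3, -0.3, 0.3]
width: 0.0254
gripper_force: 0.0
```

Emit:
move_arm(deltas=[[[0,0,0.002,0,0.4],[0,0,0.002,0,0.4],[0,0,0.002,0,0.4]]])

```text
clock: 4.0
position: [0.4753, 0.0085, 0.0308]
ee_rot: [-0.0, 0.178, 0.984, 0.0]
contact_force: [-0.1, 0.4, 0.1]
width: 0.0258
gripper_force: 0.0
```

Emit:
move_arm(deltas=[[[0,0,0.002,0,0.4],[0,0,0.002,0,0.4],[0,0,0.002,0,0.4]]])

```text
clock: 4.3
position: [0.4753, 0.0084, 0.0292]
ee_rot: [-0.0, 0.178, 0.984, 0.0]
contact_force: [0.3, 0.4, 1.1]
width: 0.0258
gripper_force: 0.0
```

Emit:
move_arm(deltas=[[[0,0,0.002,0,0.4],[0,0,0.002,0,0.4],[0,0,0.002,0,0.4]]])

```text
clock: 4.6
position: [0.4753, 0.0084, 0.0276]
ee_rot: [-0.0, 0.178, 0.984, 0.0]
contact_force: [0.2, -0.1, 0.6]
width: 0.0255
gripper_force: 0.0
```

Emit:
move_arm(deltas=[[[0,0,0.002,0,0.4],[0,0,0.002,0,0.4],[0,0,0.002,0,0.4]]])

```text
clock: 4.9
position: [0.4754, 0.0084, 0.026]
ee_rot: [-0.0, 0.178, 0.984, 0.0]
contact_force: [0.8, 0.1, -0.3]
width: 0.0259
gripper_force: 0.0
```

```bash
python3 - <<'E'
from h import *
st,im=snap('wrist','w3.png')
side=snap('side','s3.png')[1]
print(st['position'],st['contact_force'])
cv2.imwrite('pics/w3b.png',np.vstack([im[150:384,100:420],cv2.resize(side[170:250,200:340],(320,183),interpolation=cv2.INTER_CUBIC)]))
E
```

```text
[0.47536529 0.00844481 0.02601073] [ 0.79348234  0.09563356 -0.33233715]
```

View pics/w3b.png

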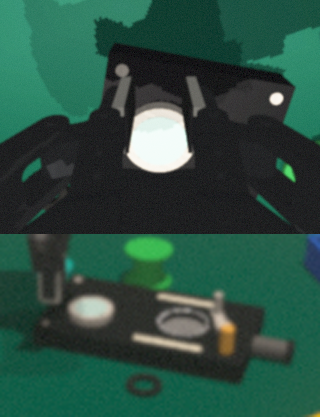

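Emit:
move_arm(deltas=[[[0,0,0.002,0,0.4],[0,0,0.002,0,0.4],[0,0,0.002,0,0.4]]])

```text
clock: 5.3
position: [0.4753, 0.0085, 0.0244]
ee_rot: [-0.0, 0.178, 0.984, 0.0]
contact_force: [-0.4, -0.7, 0.2]
width: 0.0257
gripper_force: 0.0
```

Emit:
move_arm(deltas=[[[0,0,0.002,0,0.4],[0,0,0.002,0,0.4],[0,0,0.002,0,0.4]]])

```text
clock: 5.6
position: [0.4754, 0.0084, 0.0228]
ee_rot: [-0.0, 0.178, 0.984, 0.0]
contact_force: [-0.3, -0.3, 0.5]
width: 0.0252
gripper_force: 0.0
```

Emit:
move_arm(deltas=[[[0,0,-0.01,0,0.4],[0,0,-0.01,0,0.4],[-0.005,0,-0.01,0,0.4],[-0.01,0,-0.01,0,0.4],[-0.015,0,-0.01,0,0.4],[-0.02,0,-0.01,0,0.4],[-0.02,0,-0.01,0,0.4]]])

```text
clock: 6.3
position: [0.4913, 0.0025, 0.0308]
ee_rot: [0.0, 0.178, 0.984, 0.0]
contact_force: [-0.0, -0.3, -0.3]
width: 0.026
gripper_force: 0.0
```

```bash
python3 - <<'E'
from h import *
st,im=snap('wrist','w4.png')
side=snap('side','s4.png')[1]
print(st['position'],st['contact_force'])
cv2.imwrite('pics/w4b.png',np.vstack([cv2.resize(im[150:334,120:400],(560,368)),cv2.resize(side[180:240,210:350],(560,230),interpolation=cv2.INTER_CUBIC)]))
E
```

```text
[0.49130181 0.00251644 0.03080396] [-0.01120272 -0.27246429 -0.2707627 ]
```

View pics/w4b.png

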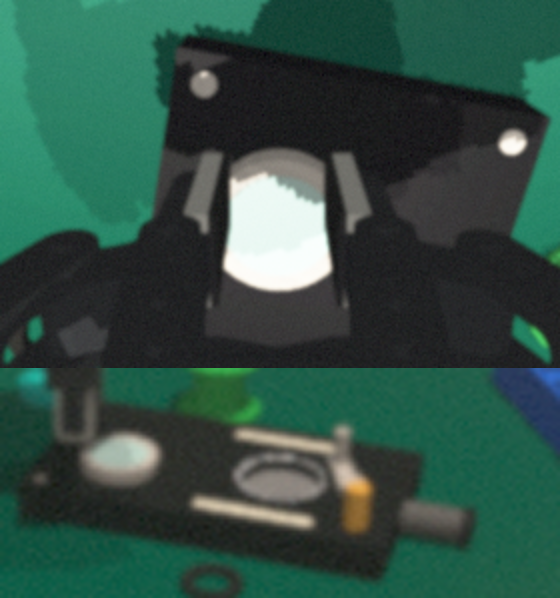

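The tips aren't touching the lens and are about level with its top. With the fingers part-open they sit farther back than nominal. I'll back off and probe down for the slab.

Emit:
move_arm(deltas=[[[0.012,0,0,0,0.4],[0.012,0,0,0,0.4],[0.012,0,0.01,0,0.4],[0.012,0,0.01,0,0.4],[0.012,0,0.012,0,0.4],[0.012,0,0.012,0,0.4]]])

```text
clock: 7.0
position: [0.4814, 0.0062, 0.021]
ee_rot: [-0.0, 0.178, 0.984, 0.0]
contact_force: [0.3, 0.1, 0.4]
width: 0.0254
gripper_force: 0.0
```

Emit:
move_arm(deltas=[[[0,0,0.0015,0,0.4],[0,0,0.0015,0,0.4],[0,0,0.0015,0,0.4]]])

```text
clock: 7.3
position: [0.4815, 0.0062, 0.02]
ee_rot: [0.0, 0.178, 0.984, 0.0]
contact_force: [-0.2, 0.1, -0.3]
width: 0.0252
gripper_force: 0.0
```

Emit:
move_arm(deltas=[[[0,0,0.0015,0,0.4],[0,0,0.0015,0,0.4],[0,0,0.0015,0,0.4]]])

```text
clock: 7.6
position: [0.4814, 0.0062, 0.0188]
ee_rot: [-0.0, 0.178, 0.984, 0.0]
contact_force: [0.1, 0.9, -0.6]
width: 0.0258
gripper_force: 0.0
```

```bash
python3 - <<'E'
from h import *
st,im=snap('wrist','w5.png')
side=snap('side','s5.png')[1]
g=lambda a:(255*np.clip(a/110.,0,1)**.6).astype(np.uint8)
p=manip.camera_params('side')
def proj(X):
    c=np.array(p['R'])@X+p['t'];return p['fx']*c[0]/c[2]+p['cx'],p['fy']*c[1]/c[2]+p['cy']
q=st['position'];ty=np.array([.35,.937,0])*.02
for dz in(0,-.008,.01):
    print(dz,[ (np.array(proj(q+s*ty+[0,0,dz]))-[205,170]).round(1)*5 for s in(1,-1)])
print([ (np.array(proj(np.array(k)))-[205,170]).round(1)*5 for k in([.4521,-.0155,.024],[.5136,.0857,.024],[.5142,-.0055,.033])])
cv2.imwrite('pics/w5b.png',np.vstack([g(cv2.resize(im[150:270,160:360],(600,300),interpolation=cv2.INTER_CUBIC)),cv2.resize(g(side[170:230,205:325]),(600,300),interpolation=cv2.INTER_CUBIC)]))
E
```

```text
0 [array([111. , 158.5]), array([ 97., 200.])]
-0.008 [array([111. , 172.5]), array([ 97. , 214.5])]
0.01 [array([110.5, 140.5]), array([ 96.5, 182. ])]
[array([ 51.5, 199. ]), array([136.5,  87. ]), array([175.5, 158.5])]
```

View pics/w5b.png

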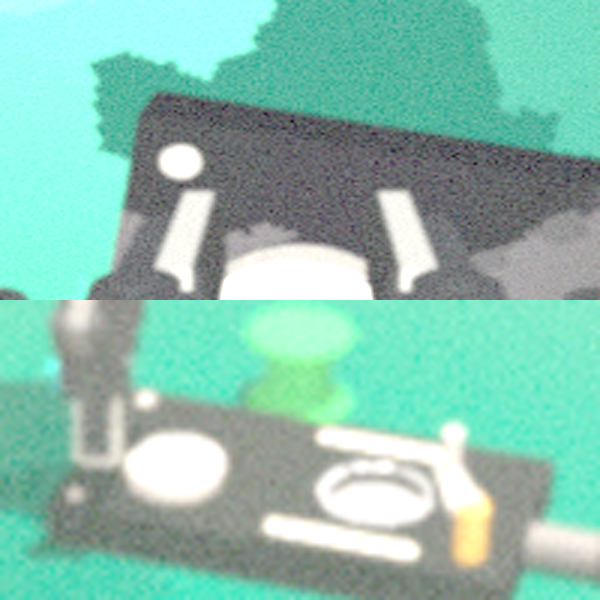

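The side view suggests the tips are still well above the slab, so I'll keep probing down in small steps and watch the force.

Emit:
move_arm(deltas=[[[0,0,0.0015,0,0.4],[0,0,0.003,0,0.4],[0,0,0.003,0,0.4]]])

```text
clock: 8.0
position: [0.4812, 0.0062, 0.0162]
ee_rot: [-0.0, 0.178, 0.984, 0.0]
contact_force: [0.4, -0.1, -0.3]
width: 0.0257
gripper_force: 0.0
```

Emit:
move_arm(deltas=[[[0,0,0.0015,0,0.4],[0,0,0.003,0,0.4],[0,0,0.003,0,0.4]]])

```text
clock: 8.3
position: [0.4812, 0.0062, 0.0139]
ee_rot: [-0.0, 0.178, 0.984, 0.0]
contact_force: [0.4, 0.3, -0.1]
width: 0.0255
gripper_force: 0.0
```

Emit:
move_arm(deltas=[[[0,0,0.0015,0,0.4],[0,0,0.003,0,0.4],[0,0,0.003,0,0.4]]])

```text
clock: 8.6
position: [0.4813, 0.0062, 0.0115]
ee_rot: [-0.0, 0.178, 0.984, 0.0]
contact_force: [0.1, -0.5, -0.2]
width: 0.0259
gripper_force: 0.0
```

Emit:
move_arm(deltas=[[[0,0,0.0015,0,0.4],[0,0,0.003,0,0.4],[0,0,0.003,0,0.4]]])

```text
clock: 8.9
position: [0.4812, 0.0062, 0.0091]
ee_rot: [-0.0, 0.178, 0.984, 0.0]
contact_force: [0.7, -0.2, 1.2]
width: 0.0259
gripper_force: 0.0
```

```bash
python3 - <<'E'
from h import *
st,im=snap('wrist','w6.png')
side=snap('side','s6.png')[1]
print(st['position'],st['contact_force'])
g=lambda a:(255*np.clip(a/110.,0,1)**.6).astype(np.uint8)
# motion-insensitive cue: difference between s5 and s6 shows the tip's path
a=cv2.imread('pics/s5.png');d=cv2.absdiff(a,side)
cv2.imwrite('pics/w6b.png',np.vstack([g(cv2.resize(side[170:230,205:325],(600,300),interpolation=cv2.INTER_CUBIC)),g(cv2.resize(d[170:230,205:325]*2,(600,300),interpolation=cv2.INTER_CUBIC))]))
E
```

```text
[0.48123499 0.006203   0.00907165] [ 0.66285534 -0.19546978  1.22474535]
```

View pics/w6b.png

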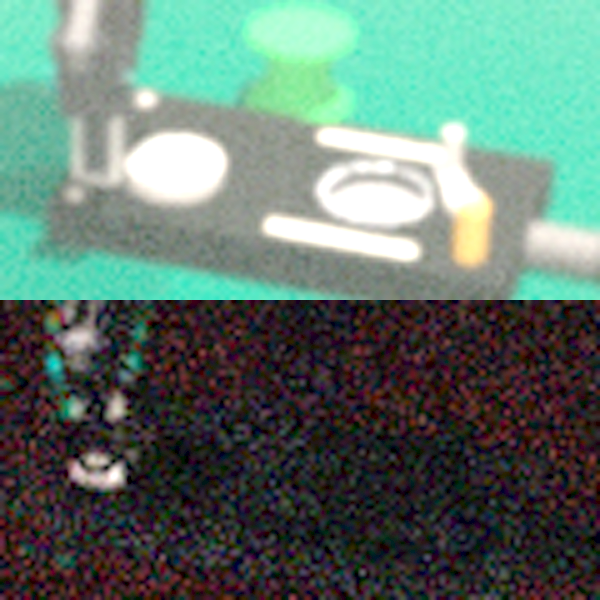

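Emit:
move_arm(deltas=[[[0,0,0.0015,0,0.4],[0,0,0.003,0,0.4],[0,0,0.003,0,0.4]]])

```text
clock: 9.3
position: [0.4812, 0.0062, 0.0067]
ee_rot: [-0.0, 0.178, 0.984, 0.0]
contact_force: [0.0, -0.5, 0.3]
width: 0.0256
gripper_force: 0.0
```

Emit:
move_arm(deltas=[[[0,0,0.0015,0,0.4],[0,0,0.0025,0,0.4],[0,0,0.0025,0,0.4]]])

```text
clock: 9.6
position: [0.4813, 0.0062, 0.0047]
ee_rot: [-0.0, 0.178, 0.984, 0.0]
contact_force: [0.6, -1.2, -0.1]
width: 0.0258
gripper_force: 0.0
```

Emit:
move_arm(deltas=[[[-0.005,0,0,0,0.4],[-0.01,0,0,0,0.4],[-0.015,0,0,0,0.4],[-0.02,0,0,0,0.4],[-0.025,0,0,0,0.4],[-0.025,0,0,0,0.4]]])

```text
clock: 10.2
position: [0.5011, -0.0011, 0.0049]
ee_rot: [0.001, 0.178, 0.984, 0.0]
contact_force: [-0.2, 0.6, 0.0]
width: 0.0254
gripper_force: 0.0
```

```bash
cat >> h.py <<'E'
def lens_side(im,box=(215,180,300,225)):
    x0,y0,x1,y1=box;g=cv2.cvtColor(im,cv2.COLOR_BGR2GRAY)[y0:y1,x0:x1]
    return g
E
python3 - <<'E'
from h import *
st,side=snap('side','s7.png'); top=snap('top','t7.png')[1]
print(st['position'])
for f in('s5','s6','s7'):
    im=cv2.imread(f'pics/{f}.png');e=fits(im,(224,190,256,215),100);print(f,e, )
    p=ray('side',e[0],e[1],.033);print(p)
E
```

```text
[ 0.50109569 -0.00114397  0.0049081 ]
s5 (239.88201141357422, 202.71419143676758, (12.635281562805176, 19.550199508666992))
[ 0.51264576 -0.01009904  0.033     ]
s6 (239.8880968093872, 202.74417877197266, (12.617131233215332, 19.552995681762695))
[ 0.51262955 -0.01024077  0.033     ]
s7 (246.73653411865234, 203.71888256072998, (12.996418952941895, 20.049968719482422))
[ 0.52762049 -0.01809207  0.033     ]
```

Emit:
move_arm(deltas=[[[-0.007,0,0,0,0.4],[-0.014,0,0,0,0.4],[-0.021,0,0,0,0.4],[-0.028,0,0,0,0.4],[-0.035,0,0,0,0.4],[-0.042,0,0,0,0.4],[-0.049,0,0,0,0.4],[-0.056,0,0,0,0.4],[-0.063,0,0,0,0.4],[-0.07,0,0,0,0.4],[-0.075,0,0,0,0.4],[-0.075,0,0,0,0.4]]])

```text
clock: 11.5
position: [0.5572, -0.0222, 0.0049]
ee_rot: [0.0, 0.178, 0.984, 0.0]
contact_force: [0.5, -1.3, 0.4]
width: 0.0257
gripper_force: 0.0
```

```bash
python3 - <<'E'
from h import *
st,side=snap('side','s8.png');st,w=snap('wrist','w8.png')
print(st['position'])
g=lambda a:(255*np.clip(a/140.,0,1)**.7).astype(np.uint8)
cv2.imwrite('pics/w8b.png',np.vstack([g(cv2.resize(w[150:290,120:400],(600,300),interpolation=cv2.INTER_CUBIC)),cv2.resize(side[170:230,205:325],(600,300),interpolation=cv2.INTER_CUBIC)]))
E
```

```text
[ 0.55668786 -0.02200753  0.0048567 ]
```

View pics/w8b.png

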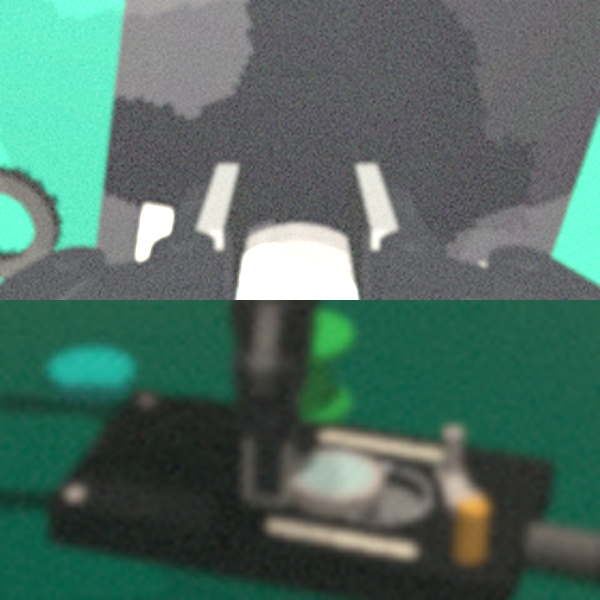

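Both fingertips are cradling the lens, which is part-way over the recess edge. In the side crop the lens is at (337,477) and the recess at (374,492). Now the last 22 mm.

Emit:
move_arm(deltas=[[[-0.004,0,0,0,0.4],[-0.008,0,0,0,0.4],[-0.012,0,0,0,0.4],[-0.016,0,0,0,0.4],[-0.02,0,0,0,0.4],[-0.023,0,0,0,0.4],[-0.026,0,0,0,0.4],[-0.028,0,0,0,0.4],[-0.028,0,0,0,0.4],[-0.028,0,0,0,0.4]]])

```text
clock: 12.6
position: [0.5773, -0.0297, 0.0048]
ee_rot: [-0.0, 0.178, 0.984, 0.0]
contact_force: [-0.5, 0.4, 0.7]
width: 0.0256
gripper_force: 0.0
```

```bash
python3 - <<'E'
from h import *
st,side=snap('side','s9.png');st,w=snap('wrist','w9.png')
print(st['position'],st['contact_force'])
g=lambda a:(255*np.clip(a/140.,0,1)**.7).astype(np.uint8)
cv2.imwrite('pics/w9b.png',np.vstack([g(cv2.resize(w[150:290,120:400],(600,300),interpolation=cv2.INTER_CUBIC)),cv2.resize(side[170:230,205:325],(600,300),interpolation=cv2.INTER_CUBIC)]))
E
```

```text
[ 0.57715678 -0.02968455  0.00483953] [0.23376297 0.41732239 0.06586339]
```

View pics/w9b.png

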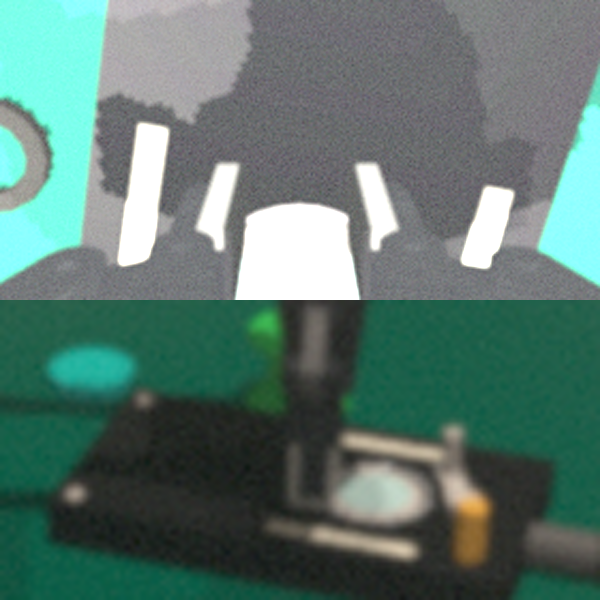

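The lens now looks flush in the recess, at side crop (380,492), with no rim wall showing. I'll retreat and check this numerically.

Emit:
move_arm(deltas=[[[0.008,0,0,0,0.4],[0.008,0,-0.04,0,0.4],[0.03,0,-0.1,0,0.4],[0.06,0,-0.155,0,-1],[0.06,0,-0.155,0,-1],[0.06,0,-0.155,0,-1],[0.06,0,-0.155,0,-1],[0.06,0,-0.155,0,-1],[0.06,0,-0.155,0,-1],[0.06,0,-0.155,0,-1]]])

```text
clock: 13.7
position: [0.5321, -0.013, 0.1277]
ee_rot: [-0.001, 0.178, 0.984, 0.0]
contact_force: [0.7, 0.5, 0.1]
width: 0.0852
gripper_force: 0.0
```

```bash
python3 - <<'E'
from h import *
st,w=snap('wrist','w10.png');sd=snap('side','s10.png')[1]
print(st['position'],st['ee_rot'],st['width'])
R=np.array([.606,-.040,.024])
# project helper by inverting ray around: find pixel of recess & pin
from scipy.optimize import fsolve
def pix(X): return fsolve(lambda p: ray('wrist',p[0],p[1],X[2],st)[:2]-X[:2],[256,200])
u=pix(R);print('rec pix',u)
x,y=map(int,u)
for t in(90,120,150):
    e=fits(w,(x-40,y-34,x+40,y+34),t);print(t,e,ray('wrist',e[0],e[1],.024,st).round(4))
pu=pix(np.array([.6443,-.0362,.051]));print('pin pix',pu)
g=cv2.cvtColor(w,cv2.COLOR_BGR2GRAY);a,b=map(int,pu)
print(g[b-8:b+10,a-10:a+12:1])
# side: lens/recess
e=fits(sd,(264,196,296,220),90);print('side',e,ray('side',e[0],e[1],.024).round(4))
e0=fits(cv2.imread('pics/s0.png'),(264,196,296,220),90);print('side0',e0)
E
```

```text
[ 0.53209488 -0.01298414  0.12769728] [-1.04400109e-03  1.78269294e-01  9.83981183e-01  6.82447428e-06] 0.08521344154769864
rec pix [259.2433309  258.20780169]
90 (258.77442932128906, 257.86142349243164, (48.03351974487305, 52.655120849609375)) [ 0.6055 -0.0403  0.024 ]
120 (258.76920318603516, 257.8402862548828, (47.32572937011719, 51.913272857666016)) [ 0.6054 -0.0403  0.024 ]
150 (258.80546951293945, 257.82714462280273, (46.3295783996582, 51.24954605102539)) [ 0.6054 -0.0403  0.024 ]
pin pix [276.4241435  303.00228719]
[[236 233 233 227 206 176 130  99  96  98  97  97  92  93  67  63  56  43
   46  47  47  48]
 [211 201 194 172 151 122 106  97  96  97  99  98  94  81  63  50  42  44
   49  46  48  43]
 [150 127 120 104  82  80  86  94 100  97 100 101  96  84  65  46  44  43
   47  47  50  49]
 [ 81  67  53  53  54  65  80  93 105 109 111 112 103  85  67  51  46  50
   45  50  46  48]
 [ 51  47  45  41  53  59  82 104 127 144 154 152 136 112  77  53  48  45
   41  45  47  52]
 [ 48  46  46  43  51  71 101 141 176 200 215 214 191 153 103  60  48  46
   49  46  49  47]
 [ 41  45  49 
[... 602 characters left out ...]
 57  45  44  47
   45  50  44  46]
 [ 48  46  47  47  45  47  47  46  59  69  76  72  61  49  46  51  45  44
   43  47  43  38]
 [ 48  40  46  50  47  46  45  45  45  47  48  48  52  46  40  45  47  46
   46  42  43  48]
 [ 48  48  43  45  40  45  47  46  51  43  50  43  46  49  47  46  46  42
   44  40  45  42]
 [ 47  48  48  47  44  50  43  51  46  45  42  48  47  45  46  44  45  42
   43  44  46  42]
 [ 44  44  45  52  43  45  46  42  45  48  50  42  47  48  48  46  50  45
   43  44  45  46]]
side (282.1862602233887, 203.1407699584961, (23.466419219970703, 32.853336334228516)) [ 0.6164 -0.0183  0.024 ]
side0 (282.2059097290039, 203.16775131225586, (23.117902755737305, 33.184627532958984))
```

```bash
python3 - <<'E'
from h import *
w=cv2.imread('pics/w10.png');g=cv2.cvtColor(w,cv2.COLOR_BGR2GRAY)
p=cv2.warpPolar(cv2.resize(g[224:292,225:293],None,fx=4,fy=4,interpolation=cv2.INTER_CUBIC),(34,16),((258.8-225)*4+2,(257.9-224)*4+2),34*4,cv2.WARP_POLAR_LINEAR)
print(p[:,14:32])
w=cv2.imread('pics/w1.png');g=cv2.cvtColor(w,cv2.COLOR_BGR2GRAY)
E
```

```text
[[247 246 245 243 242 242 240 223 167 193 231 197 118  60  48  55  50  55]
 [247 246 244 241 242 242 229 170 157 212 223 152  94  50  49  49  54  49]
 [246 245 243 243 243 234 181 152 204 225 178  93  48  49  51  50  49  42]
 [245 244 244 246 244 215 171 187 227 186 112  53  36  34  57 129 180 220]
 [246 244 243 243 235 192 165 204 202 143  74  46  50  43  52 103 169 225]
 [246 244 243 242 243 222 178 187 223 189 121  57  44  51  50  51  50  60]
 [247 247 246 243 245 243 220 177 197 223 183 103  57  48  51  49  49  53]
 [246 247 244 244 242 244 241 220 184 208 230 184 102  54  54  51  52  55]
 [247 247 247 246 245 245 244 237 206 195 229 195 117  59  55  54  58  55]
 [248 247 247 246 245 245 246 239 221 224 233 195 113  59  56  57  62  60]
 [247 247 244 242 244 246 242 228 219 226 195 117  67  58  61  61  57  62]
 [248 247 245 246 246 246 240 228 230 215 133  71  60  63  62  59  61  58]
 [247 245 242 242 243 242 229 207 202 173 113  68  57  59  58  55  57  61]
 [247 241 239 241 245 240 223 211 225 208 130  66  58  54  57  59  60  60]
 [248 244 241 242 244 243 229 194 206 226 198 110  58  56  57  51  53  57]
 [246 246 245 244 243 243 237 209 192 223 235 177 111  57  55  55  57  56]]
```

The dark gap runs concentrically round the lens, so it is fully home. The pin is unmoved at (0.6443,-0.0362). Next I'll straddle the pin.

Emit:
move_arm(deltas=[[[-0.05,0.01,0.02,0.07,0.4],[-0.1,0.02,0.04,0.14,0.4],[-0.1415,0.022,0.05,0.21,0.4],[-0.1415,0.022,0.05,0.28,0.4],[-0.1415,0.022,0.05,0.33,0.4],[-0.1415,0.022,0.05,0.33,0.4],[-0.1415,0.022,0.05,0.33,0.4],[-0.1415,0.022,0.05,0.33,0.4]]])

```text
clock: 14.6
position: [0.6444, -0.036, 0.089]
ee_rot: [0.0, 0.5, 0.866, 0.0]
contact_force: [0.7, 0.3, 0.6]
width: 0.0254
gripper_force: 0.0
```

Emit:
move_arm(deltas=[[[0,0,0.02,0,0.4],[0,0,0.04,0,0.4],[0,0,0.06,0,0.4],[0,0,0.07,0,0.4],[0,0,0.075,0,0.4],[0,0,0.075,0,0.4]]])

```text
clock: 15.2
position: [0.6444, -0.0361, 0.0287]
ee_rot: [-0.0, 0.501, 0.866, -0.0]
contact_force: [-0.6, -0.1, 0.3]
width: 0.0259
gripper_force: 0.0
```

Emit:
move_arm(deltas=[[[0,0,0.005,0,0.4],[0,0,0.01,0,0.4],[0,0,0.015,0,0.4],[0,0,0.015,0,0.4]]])

```text
clock: 15.6
position: [0.6441, -0.036, 0.0163]
ee_rot: [-0.001, 0.501, 0.865, -0.0]
contact_force: [0.8, 1.3, -0.0]
width: 0.0253
gripper_force: 0.0
```

Emit:
move_arm(deltas=[[[0,-0.005,0,0,0.4],[0,-0.01,0,0,0.4],[0,-0.015,0,0,0.4],[0,-0.02,0,0,0.4],[0,-0.025,0,0,0.4],[0,-0.03,0,0,0.4],[0,-0.035,0,0,0.4],[0,-0.04,0,0,0.4],[0,-0.042,0,0,0.4],[0,-0.042,0,0,0.4]]])

```text
clock: 16.6
position: [0.615, -0.0535, 0.017]
ee_rot: [0.0, 0.501, 0.865, -0.0]
contact_force: [0.4, 1.3, 0.2]
width: 0.0254
gripper_force: 0.3
```

Emit:
move_arm(deltas=[[[0,-0.0015,0,0,0.4],[0,-0.0025,0,0,0.4],[0,-0.0025,0,0,0.4]]])

```text
clock: 16.9
position: [0.614, -0.0544, 0.017]
ee_rot: [0.001, 0.501, 0.865, -0.0]
contact_force: [2.1, 0.8, 0.9]
width: 0.0254
gripper_force: 0.7
```

Emit:
move_arm(deltas=[[[0,-0.0015,0,0,0.4],[0,-0.0015,0,0,0.4],[0,-0.0015,0,0,0.4]]])

```text
clock: 17.2
position: [0.6132, -0.0549, 0.017]
ee_rot: [0.001, 0.501, 0.865, 0.0]
contact_force: [2.5, -0.7, -1.0]
width: 0.0259
gripper_force: 1.1
```

Emit:
move_arm(deltas=[[[0,-0.0015,0,0,0.4],[0,-0.0015,0,0,0.4],[0,-0.0015,0,0,0.4]]])

```text
clock: 17.5
position: [0.6119, -0.0552, 0.017]
ee_rot: [0.0, 0.501, 0.865, 0.0]
contact_force: [3.6, -0.3, -0.4]
width: 0.0255
gripper_force: 1.3
```

Emit:
move_arm(deltas=[[[0,-0.0012,0,0,0.4],[0,-0.0012,0,0,0.4],[0,-0.0012,0,0,0.4]]])

```text
clock: 17.8
position: [0.6114, -0.0556, 0.017]
ee_rot: [0.001, 0.501, 0.865, 0.0]
contact_force: [4.7, -1.0, 0.4]
width: 0.0255
gripper_force: 2.0
```

Emit:
move_arm(deltas=[[[0,-0.0012,0,0,0.4],[0,-0.0012,0,0,0.4],[0,-0.0012,0,0,0.4]]])

```text
clock: 18.1
position: [0.6114, -0.0557, 0.017]
ee_rot: [0.001, 0.501, 0.865, 0.001]
contact_force: [6.5, 0.5, -1.1]
width: 0.0254
gripper_force: 2.9
```

The TCP has stalled while the force rises, so the tab is on its stop. I'll back off and check.

Emit:
move_arm(deltas=[[[0,0.005,0,0,0.4],[0,0.0105,0,0,0.4],[0,0.0105,0,0,0.4],[0,0.0105,-0.04,0,0.4],[0,0.0105,-0.09,0,0.4],[0.05,0.01,-0.14,0,-1],[0.1,0.01,-0.14,0,-1],[0.1,0.01,-0.14,0,-1],[0.1,0.01,-0.14,0,-1],[0.1,0.01,-0.14,0,-1],[0.1,0.01,-0.14,0,-1]]])

```text
clock: 19.2
position: [0.577, 0.0165, 0.128]
ee_rot: [-0.001, 0.501, 0.865, -0.0]
contact_force: [-0.9, 0.0, 0.1]
width: 0.0853
gripper_force: 0.0
```

```bash
python3 - <<'E'
from h import *
from scipy.optimize import fsolve
st,w=snap('wrist','w11.png');print(st['position'],st['ee_rot'],st['clock'])
g=cv2.cvtColor(w,cv2.COLOR_BGR2GRAY)
def pix(X): return fsolve(lambda p: ray('wrist',p[0],p[1],X[2],st)[:2]-X[:2],[256,200])
piv=np.array([.6415,-.0613])
for th in (80,85,90,91.7):
    a=np.radians(58.9+th);X=np.r_[piv+.026*np.array([np.cos(a),np.sin(a)]),.051];u=pix(X);print(th,u)
print('piv',pix(np.r_[piv,.03]),'rec',pix(np.array([.6055,-.0403,.024])),'standoff',pix(np.array([.6313,-.103,.052])))
x,y=map(int,u);print(g[y-14:y+15,x-16:x+17])
# tab: bright elongated blob
E
```

```text
[0.57701547 0.01649184 0.12802602] [-5.79762388e-04  5.01335424e-01  8.65252712e-01 -4.48076587e-04] 19.2
80 [266.88833731 268.16870426]
85 [264.67688166 268.94452143]
90 [262.55257274 269.8872442 ]
91.7 [261.85320536 270.24438097]
piv [274.21551943 278.5958068 ] rec [254.40891589 244.60137097] standoff [245.47209463 318.10742194]
[[249 249 249 249 249 250 249 245 231 227 235 242 240 220 173 147 137 145
  147 151 156 175 213 239 245 245 237 202 156 171 225 232 194]
 [248 249 249 249 249 250 249 247 243 241 245 245 238 211 161 132 120 125
  133 148 169 185 197 217 230 230 205 155 156 210 233 215 148]
 [246 248 249 249 249 250 249 249 246 244 243 243 232 192 143 114 104 110
  116 143 185 209 196 182 194 189 159 146 191 227 214 162  97]
 [248 247 247 249 249 249 250 249 246 244 241 236 221 171 124 104  97 102
  105 133 195 230 218 172 146 141 149 186 219 211 169 106  64]
 [246 246 246 248 248 249 249 249 248 246 240 233 209 154 107 100 101 102
  106 131 195 235 234 193 144 145 194 221 209 170 112  66  55]
 [244 246 247 247 247 248 249 248 248 248 244 234 204 152 112  96 100 102
  107 12
[... 2506 characters left out ...]
5 244 244 244]
 [ 55  53  50  47  55  56  51  50  53  54  55  54  53  55  54  48  54  53
   52  57 103 179 235 245 245 245 246 245 244 244 244 244 244]
 [ 54  51  54  56  49  47  54  51  51  56  49  55  49  55  56  52  55  54
   51  57  95 169 230 245 246 246 243 244 243 243 244 244 245]
 [ 50  60  53  54  54  52  57  56  51  49  49  55  55  56  49  50  49  50
   48  57  86 146 213 240 244 243 244 244 244 246 245 245 245]
 [ 52  55  54  49  54  54  53  55  47  55  53  49  54  55  52  51  57  55
   50  52  67 114 175 225 241 244 245 245 245 246 246 246 245]
 [ 52  50  50  52  56  53  52  54  57  51  51  49  49  54  50  55  51  53
   51  51  55  81 127 185 227 240 244 246 246 245 246 245 243]]
```

```bash
python3 -c "
from rig import manip
print(manip.sign_off())"
```

```text
the job is handed in; nothing more can be done
None
```

I pushed the lens along the block until it dropped into its recess and lay flat, then turned the tab across it to its stop, touching nothing else; the job is handed in at about 19 s.

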